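# Level a machine base on its sprung levelling foot

## Task

Seat the spirit level flat and square in the milled pocket of the machine base, setting it down rather than dropping it, and let go of it. Then grip the black knob of the levelling foot, press it down until the foot's sprung mount is on its stop (as it will be under the machine's weight) and, keeping it pressed, turn it until the level's bubble stands between the two black lines. Finish while still holding the knob pressed and the bubble centred, so that I can tighten the lock nut underneath, and leave the other things on the bench where they are.

Things in the scene. Friction and masses are not known exactly. Their poses are not given: they have to be found in the camera images.
- level: yellow spirit level with black rubber ends, 160 x 26 x 36 mm (length x, width y, height z), about 0.45 kg, lying on its flat base. Origin: centre of its underside. The vial lies along x in the middle of its top, read from above. Flat sides: grip it across its 26 mm width at the middle. It may sit in the pocket either way round
- level_center (a point): centre of the spirit level, 18 mm above its underside; x along its length, z up
- bubble (a joint): place of the bubble in m, positive toward the level's own +x end, 0 in the middle, stops at +-0.016. It goes to the higher end: 3 mm for each mrad of tilt, settling in about 1 s. The bubble is pale, 18 mm long; the two black lines on the lime-green vial stand 23 mm apart, so it is between them within +-0.0025
- bed: machine base, fixed to the bench; origin on the bench under its middle, x along its length toward the knob. Grey bed plate 300 x 150 x 8 mm; above it an aluminium top plate 280 x 140 x 18 mm, upper face 52 to 56 mm above the bench. The top plate tilts by up to about 1.2 degrees on a pivot 120 mm from the origin at the end away from the knob; the knob's axis is at x = 100 mm
- pocket (a point): centre of the floor of the pocket milled in the top plate, 8 mm below the plate's upper face; x along the pocket and toward the knob, z normal to the plate. The pocket is 166 x 32 mm, 8 mm deep: 3 mm of play on each side of the level. The knob's axis lies 146 mm from this point along x
- knob_seat (a point): point on the knob's axis at the upper face of its skirt, about 61 to 65 mm above the bench; fixed to the plate, so it does not turn with the knob; x away from the level, z up the axis. The knob's grip is a round fluted cylinder, 38 mm in diameter, from here 26 mm up; the skirt below is a disc 66 mm across and 5 mm thick, on which fingertips may rest and push
- knob: the round black knob with its skirt; origin on its axis, 5 mm below knob_seat. Friction 0.06 N m; it stays where it is left. Counter-clockwise from above lowers the knob's end of the plate, clockwise raises it: 8.7 mm of bubble a radian. At the start, with the mount pressed, the bubble is 4 to 14 mm off toward the knob: 0.5 to 1.6 rad counter-clockwise are needed
- mount (a joint): how far the sprung mount under the knob is pressed down, as tilt of the plate in rad: 0 unloaded, 0.0136 on its stop (knob 3 mm lower; the steel upper cup then sits on the black rubber cup). A small angle: average many readings, or go by force. It springs back when let go. Some 8 N straight down on the knob bring it to the stop; 10 to 20 N hold it there well
- fixing_box: bystander, to be left alone: blue and white carton of fixings, 75 x 132 x 66 mm; origin under its centre
- tub: bystander, to be left alone: small white lidded tub, 64 mm across, 66 mm tall; origin under its centre
- mug: bystander, to be left alone: red travel mug with black lid and handle, 74 x 98 x 164 mm; origin under its centre
- hose_nipple: bystander, to be left alone: brass hose nipple at the back, 52 x 27 x 24 mm, lying flat; origin under its centre
- hose_nipple_2: bystander, to be left alone: brass hose nipple at the left, 59 x 31 x 27 mm, lying flat; origin under its centre
- glue: bystander, to be left alone: small white adhesive bottle, 25 mm across, 80 mm tall; origin under its centre
There are look-alikes about, which are no part of the job. Several things have the shape of the level; the one meant has the colours described above.

How it is judged:
On the way, in this order (a step that is already met when the one before it is completed fails the run):
1. the level sits flat and square on the floor of the pocket and has been let go (x of level_center in the frame of pocket between -0.0045 and 0.0045 m and y of level_center in the frame of pocket between -0.0045 and 0.0045 m and z of level_center in the frame of pocket between 0.0155 and 0.0195 m and angle between the z axis of level_center and the z axis of pocket, either way round below 0.02 rad and angle between the x axis of level_center and the x axis of pocket, either way round below 0.06 rad and contact force between each of the fingers, the arm and level below 0.1 N), for 0.3 s.
2. the knob is held with the mount pressed to its stop and the bubble stands between the lines (all of step 1 and value of joint bubble between -0.0025 and 0.0025 m and value of joint mount above 0.0118 rad and contact force between the fingers and knob above 4 N), for 0.4 s.
At the end, for the whole second after the job is handed in: Level on the pocket floor: within 4.5 mm of its centre, 0.02 rad flat, 0.06 rad square, the robot not touching it. Fingers on the knob with over 4 N, mount on its stop (mount over 0.0118), bubble within 2.5 mm of the middle, all through the last second (all of step 2); the arm keeps its last pose, push and grip.
It fails at once if the level is dropped: it falls by more than about 1 cm while nothing holds it (contact force between the fingers and level below 0.05 N and linear speed of level above 0.45 m/s).
It fails at once if one of the other things on the bench is pushed away by more than 3 cm (distance of any of fixing_box, tub, mug, hose_nipple, hose_nipple_2, glue from where it was at the start of the episode above 0.03 m).
It also fails if it takes over 54 s, if anything falls off the work surface, if the arm or the gripper's body presses on something with over 40 N, if the wrist force passes 120 N, or if a joint passes its speed limit or range.

## Robot

A 6-joint arm with a two-finger parallel gripper is mounted at the origin on a cart in front of the work surface, level with it; the furniture and walls round the work are solid. World frame = base frame: x ahead of the robot, y to its left, z up, the work surface at z = 0. Lengths are in m, angles in rad, forces in N, time in s.
With the tool pointing down it reaches from about 0.3 to 0.775 m from the base axis. Payload 14.6 kg.
Tool frame: the origin (TCP) lies midway between the tips of the shut fingers; the grasp point (between the pads) lies grasp_offset behind it (grasp_offset is the distance from the TCP to the grasp point, in m); z points along the fingers, y is the direction in which the jaws open and shut (so a half turn about z gives the same grasp; the last joint's range is limited). The gripper opens to 94 mm and grips with 3 to 60 N. Pads are 16 mm wide; open, the fingers measure 119 mm over their backs; the gripper's body (75 mm by 177 mm) begins 78 mm behind the grasp point.
Start: joints at [-1.403, 0.3, 1.521, -0, 1.321, -0.067], TCP at [0.128, -0.535, 0.167] pointing down, gripper open.
Joint ranges: [-3.03, 3.03], [-0.79, 2.21], [0.23, 2.52], [-1.04, 4.18], [0, 3.07], [-2.55, 2.55]. Speed limits (rad/s): [2.22, 2.22, 2.57, 3.14, 3.14, 3.14].

## Interface

Orientations are given as a 3x3 rotation matrix whose columns are the frame's x, y, z axes.
In Python, from rig import * gives the robot as it stands. The module is installed in compiled form; this text tells all that it offers.
- The arm moves only by the tool send_rows, never from a script. Its argument "rows" is a list of rows, each a list of 5 numbers: the opening in per cent of the stroke, from 0 (shut) to 100 (fully open), then the shift along the tool's x, y, z in m, then the turn about the tool's z in rad. In form: [[gripper, x, y, z, roll], ...]. A call has 1 to 12 rows; each row is the pose to reach, as a shift and turn from the pose commanded when the call began, along the tool's axes at that moment; what a row does not reach only later rows make up. A row lasts 1/8 s, in which the tool goes at most 62.5 mm and 10.7 degrees, less where a joint would pass 70% of its speed; a pose out of reach is approached as far as the arm can. A call with a gripper value outside its range is refused whole. The fingers move at their own pace and stop on an object; "force" is the grip in N (left out, the last holds). Time passes only in rows, so rows that repeat a pose let the fingers close. It gives the time, the measured TCP pose, the force and the opening at its end, in the units of the state.
- state(): the state, without advancing time (a new reading comes with each control period).
- read_camera(name): name is "scene" or "side" or "wrist"; returns the picture (384x512x3 uint8, red, green, blue); there is no depth.
- get_calibration(name): a dict with "mtx" (3x3 intrinsics, pixels), "dist_coeffs" ([k1, k2, p1, p2, k3] as OpenCV has them; the pictures are not rectified), "R" (3x3) and "t" (3): a world point X has camera coordinates R X + t. Camera axes: x right, y down, z forward; pixel columns grow to the right and rows downward; lengths in m; the calibration is good to about 2 mm. A picture is of the moment at which its call begins: read the wrist's pose just before it. get_calibration takes no time and is no camera call; for the wrist camera it gives the pose at the moment of the call.
- job_done(): hands the job in, once; it reports no verdict.
Trained networks look in the newest picture that a camera, given by its name, has taken for a name from the list of things; names that differ only in an ending like _2 or _b are one class to them, and where a whole thing is asked for, a point or a joint stands for the part that bears it (a point fixed in the world has none). Each returns a list of dicts, best first, with "conf" (0 to 1); they miss things now and then, are a little off and sometimes report something else, mostly with a low value. They report only what shows in the picture. A call takes as long as a camera call. They do not tell look-alikes from the thing itself.
- boxes_of(camera, thing): "centre" ([x, y, z] in m, in world coordinates, good to about 4 mm: the middle of the surface that is visible of it).
- outline_of(camera, thing): "region" (384x512 bool, what is visible of it).
- pinpoint(camera, thing): "centre" ([x, y, z] in m, in world coordinates, good to about 4 mm: a listed point, or the origin of a listed thing).
The state is a dict: "t": time; "joints": joint angles; "dq": joint speeds; "tau": joint torques, N m; "ee_pos": TCP position; "ee_rot": TCP orientation; "ft_force": force on the tool from outside, world axes, zero at the start; "torque": the same for the moment, N m; "finger_gap": finger opening in m.
Only numpy, scipy, OpenCV 4.12 (cv2) and the standard library are available. Lean on these libraries where they do the work, as an engineer would, in place of code of your own. Each camera call takes 0.05 s, during which the arm holds its last target.

## Working session

There is one attempt and no reset: what is moved stays moved. The work goes in short steps, Python scripts to look and compute and a tool call to move; the robot and the scene stay as the last step left them, time stands still between calls to the robot, and variables do not carry over. Pictures are saved under pics/ and viewed, and the job is handed in when it is done.

Besides the shell and the picture viewer there is one more tool, called after "Emit:" as name(argument=value, ...) on one line, values as JSON. send_rows: Moves the arm, as the interface text tells. Its arguments: {"type":"object","properties":{"rows":{"type":"array","items":{"type":"array","items":{"type":"number"}}},"force":{"type":"number"}},"required":["rows"]}

```bash
mkdir -p pics; ls
python3 - <<'E'
from rig import *
import cv2,numpy as np
s=state();print(s)
for n in ["scene","side","wrist"]:
    im=read_camera(n); cv2.imwrite(f"pics/{n}0.png",im[:,:,::-1])
    c=get_calibration(n); print(n,np.round(-np.array(c["R"]).T@c["t"],3).tolist(),np.round(c["R"],3).tolist(),np.round(c["mtx"],1).tolist())
for n in ["scene","side"]:
    for th in ["level","level_center","pocket","knob_seat"]:
        print(n,th,[(np.round(d["centre"],4).tolist(),round(d["conf"],2)) for d in pinpoint(n,th)])
E
```

```text
pics
{'t': 0.0, 'joints': array([-1.40258804e+00,  3.00463522e-01,  1.52159312e+00,  1.56258291e-06,
        1.32069560e+00, -6.65840696e-02]), 'dq': array([ 0.00113336,  0.0004866 ,  0.00088045, -0.00146924, -0.00075923,
        0.00068386]), 'tau': array([-3.31394040e-04, -5.31803727e+01, -3.52736664e+01,  7.07655237e-02,
        2.44454015e-02, -1.12939072e-04]), 'ee_pos': array([ 0.12790639, -0.53459993,  0.16608542]), 'ee_rot': array([[ 9.72562766e-01,  2.32640559e-01, -1.92641690e-04],
       [ 2.32640626e-01, -9.72562097e-01,  1.14347820e-03],
       [ 7.86634028e-05, -1.15692061e-03, -9.99999328e-01]]), 'ft_force': array([-0.59655657, -0.0557964 , -0.17076379]), 'torque': array([-0.00537104, -0.02184212,  0.00630144]), 'finger_gap': 0.09382240181708415}
scene [-0.056, 1.027, 0.808] [[-0.862, -0.506, 0.023], [-0.285, 0.447, -0.848], [0.419, -0.738, -0.529]] [[430.6, 0.0, 256.2], [0.0, 430.6, 199.7], [0.0, 0.0, 1.0]]
side [0.166, 1.264, 0.714] [[-0.957, -0.291, 0.007], [-0.132, 0.412, -0.901], [0.259, -0.863, -0.433]] [[445.7, 0.0, 254.0], [0.0, 445.7, 191.5], [0.0, 0.0, 1.0]]
wrist [0.21, -0.516, 0.384] [[0.231, -0.973, -0.001], [-0.932, -0.222, 0.286], [-0.278, -0.066, -0.958]] [[295.9, 0.0, 254.0], [0.0, 295.9, 193.1], [0.0, 0.0, 1.0]]
scene level [([0.5236, -0.3254, -0.0029], 0.64), ([0.3546, -0.3495, 0.0048], 0.52), ([0.6984, 0.1373, -0.0002], 0.18)]
scene level_center [([0.525, -0.327, 0.0195], 0.84), ([0.3555, -0.354, 0.0209], 0.6)]
scene pocket [([0.5146, 0.023, 0.0498], 0.79)]
scene knob_seat [([0.5058, -0.1204, 0.0619], 0.86)]
side level [([0.3547, -0.3512, 0.0028], 0.84), ([0.5228, -0.3237, 0.0015], 0.8)]
side level_center [([0.3523, -0.3541, 0.0194], 0.88), ([0.5263, -0.3249, 0.0173], 0.84), ([0.5227, -0.3235, 0.0016], 0.31)]
side pocket [([0.5113, 0.0275, 0.0456], 0.67)]
side knob_seat [([0.5021, -0.1197, 0.0649], 0.59)]
```

View pics/scene0.png

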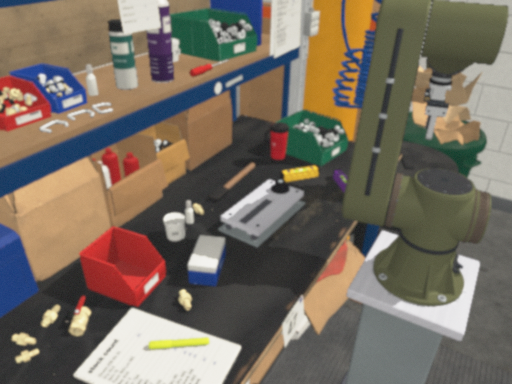

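View pics/side0.png

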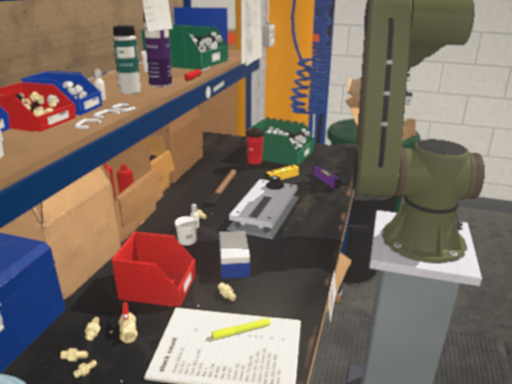

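View pics/wrist0.png

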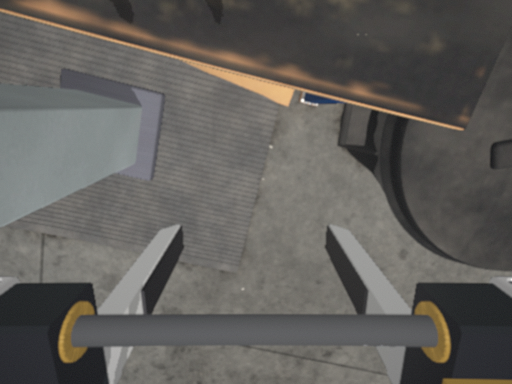

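Three things could be the level: yellow with dark ends at scene (300,173) / side (283,173), purple at scene (340,180) / side (325,177), and a lime pen on the paper at scene (177,343). The yellow one fits the description, so I'll confirm it in a crop.

Run:
```python
import cv2,numpy as np
a=cv2.imread("pics/scene0.png")[150:250,210:360]; b=cv2.imread("pics/side0.png")[150:250,220:350]
a=cv2.resize(a,None,fx=5,fy=3.0*5/3,interpolation=cv2.INTER_CUBIC)
cv2.imwrite("pics/c0.png",a)
from rig import *
print(cv2.__version__)
for n in ["scene","side"]:
    c=get_calibration(n)
    r=boxes_of(n,"level");print([(np.round(d["centre"],4).tolist(),round(d["conf"],2)) for d in r])
    for d in outline_of(n,"level"):
        m=d["region"];ys,xs=np.nonzero(m)
        (cx,cy),(w,h),ang=cv2.minAreaRect(np.c_[xs,ys].astype(np.float32))
        box=cv2.boxPoints(((cx,cy),(w,h),ang))
        # backproject pixels to z=.03 plane, PCA
        u=cv2.undistortPoints(np.c_[xs,ys].astype(np.float64)[:,None],np.array(c["mtx"]),np.array(c["dist_coeffs"]))[:,0]
        R=np.array(c["R"]);C=-R.T@np.array(c["t"]);dr=np.c_[u,np.ones(len(u))]@R
        P=C+dr*((0.03-C[2])/dr[:,2])[:,None]
        mu=P.mean(0);w_,v=np.linalg.eigh(np.cov((P-mu)[:,:2].T))
        print(n,round(d["conf"],2),(cx,cy),len(xs),np.round(mu,3),v[:,1],np.sqrt(w_*12))
```

```text
4.12.0
[([0.517, -0.3175, 0.0259], 0.96), ([0.374, -0.3666, 0.0355], 0.74)]
scene 0.64 (299.93243408203125, 173.0946044921875) 381 [ 0.516 -0.313  0.03 ] [0.57223601 0.82008899] [0.07381984 0.15573736]
scene 0.46 (340.84613037109375, 178.76919555664062) 192 [ 0.369 -0.355  0.03 ] [-0.51345083  0.85811902] [0.03950848 0.13887715]
[([0.5113, -0.3233, 0.0319], 0.86), ([0.3536, -0.331, 0.0251], 0.6), ([0.4819, 0.4402, 0.0204], 0.39)]
side 0.78 (282.6470947265625, 173.08824157714844) 316 [ 0.516 -0.304  0.03 ] [0.58951007 0.80776103] [0.08178355 0.15966726]
side 0.68 (325.6153869628906, 175.92306518554688) 340 [ 0.355 -0.318  0.03 ] [-0.57164795  0.82049901] [0.06583279 0.18628743]
side 0.31 (201.03843688964844, 213.80767822265625) 69 [0.69  0.109 0.03 ] [-0.60708651  0.79463575] [0.02270132 0.06408153]
```

View pics/c0.png

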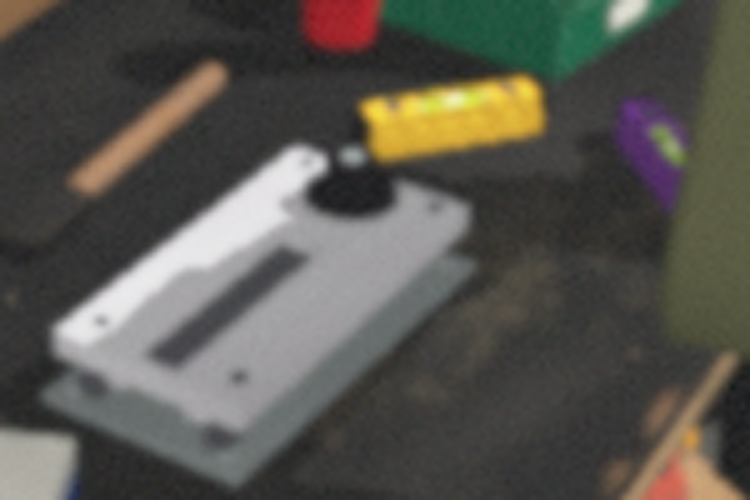

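The crop confirms it: the thing at scene (300,173) is yellow with a lime vial; the purple look-alike is at (340,180). Next I'll locate the bystanders and compute the move.

```bash
cat > h.py <<'E'
from rig import *
import cv2,numpy as np
def todelta(target,ang=None):
    s=state();R=np.array(s["ee_rot"]);d=R.T@(np.array(target)-s["ee_pos"])
    a=np.arctan2(R[1,0],R[0,0]); roll=None
    if ang is not None:
        roll=-((ang-a+np.pi/2)%np.pi-np.pi/2)
    print("t",round(s["t"],2),"pos",np.round(s["ee_pos"],4),"ang",round(a,4),"j",np.round(s["joints"],3),"-> d",np.round(d,4),"roll",roll, "F",np.round(s["ft_force"],1))
def back(n,px,z):
    c=get_calibration(n);u=cv2.undistortPoints(np.array(px,float).reshape(-1,1,2),np.array(c["mtx"]),np.array(c["dist_coeffs"]))[:,0]
    R=np.array(c["R"]);C=-R.T@np.array(c["t"]);dr=np.c_[u,np.ones(len(u))]@R
    return C+dr*((z-C[2])/dr[:,2])[:,None]
def proj(n,P):
    c=get_calibration(n);R=np.array(c["R"])
    return cv2.projectPoints(np.array(P,float).reshape(-1,1,3),cv2.Rodrigues(R)[0],np.array(c["t"],float),np.array(c["mtx"]),np.array(c["dist_coeffs"]))[0][:,0]
def save(n,f,box=None,k=1):
    im=read_camera(n)[:,:,::-1]
    if box: im=im[box[1]:box[3],box[0]:box[2]]
    im=cv2.resize(im,None,fx=k,fy=k,interpolation=cv2.INTER_CUBIC);cv2.imwrite("pics/"+f,im)
E
python3 - <<'E'
from h import *
for t in ["mug","tub","glue","fixing_box","hose_nipple"]:
    print(t,[(np.round(d["centre"],3).tolist(),round(d["conf"],2)) for d in pinpoint("scene",t)][:3])
todelta([0.52,-0.325,0.22],0.94)
print(back("scene",[[200,108],[300,55]],0.35))
E
```

```text
mug [([0.675, -0.407, 0.002], 0.69), ([0.516, 0.291, 0.007], 0.34)]
tub [([0.689, 0.217, 0.001], 0.84), ([0.502, -0.119, 0.059], 0.42)]
glue [([0.704, 0.134, 0.0], 0.5), ([0.69, 0.219, 0.002], 0.38)]
fixing_box [([0.514, 0.289, 0.005], 0.81)]
hose_nipple [([0.517, 0.289, 0.006], 0.72), ([0.707, 0.075, 0.001], 0.5), ([0.477, 0.426, -0.002], 0.46)]
t 1.0 pos [ 0.1279 -0.5349  0.1666] ang 0.2348 j [-1.403  0.3    1.521 -0.     1.321 -0.067] -> d [ 0.4301 -0.1129 -0.0534] roll -0.7051833190881562 F [0.5 0.4 0. ]
[[ 0.71595747  0.02722511  0.35      ]
 [ 0.75612781 -0.76237777  0.35      ]]
```

Emit:
send_rows(rows=[[100, 0.05, 0, -0.05, -0.1], [100, 0.1, -0.02, -0.053, -0.2], [100, 0.15, -0.03, -0.053, -0.3], [100, 0.2, -0.045, -0.053, -0.4], [100, 0.25, -0.06, -0.053, -0.5], [100, 0.3, -0.075, -0.053, -0.6], [100, 0.35, -0.09, -0.053, -0.7], [100, 0.4, -0.105, -0.053, -0.7], [100, 0.43, -0.113, -0.053, -0.7], [100, 0.43, -0.113, -0.053, -0.7], [100, 0.43, -0.113, -0.053, -0.7]])

```text
t: 2.38
ee_pos: [0.5193, -0.3253, 0.2196]
ee_rot: [[0.594, 0.804, -0.0], [0.804, -0.594, -0.0], [-0.0, -0.0, -1.0]]
ft_force: [-0.8, -0.1, 0.2]
finger_gap: 0.094
```

Run:
```python
from h import *
todelta([0.52,-0.325,0.22],0.94)
save("wrist","w1.png")
for d in pinpoint("wrist","level_center"): print(np.round(d["centre"],4),d["conf"])
for d in outline_of("wrist","level"):
    m=d["region"];ys,xs=np.nonzero(m)
    P=back("wrist",np.c_[xs,ys],0.034)[:,:2].astype(np.float32)
    (cx,cy),(w,h),ang=cv2.minAreaRect(P); 
    mu=P.mean(0);w_,v=np.linalg.eigh(np.cov((P-mu).T))
    print(round(d["conf"],2),len(xs),(xs.mean(),ys.mean()),(cx,cy,w,h,ang),mu,np.arctan2(v[1,1],v[0,1]),np.sqrt(w_*12))
```

```text
t 2.38 pos [ 0.5193 -0.3253  0.2196] ang 0.9346 j [-0.619  0.412  1.249 -0.     1.481  0.017] -> d [ 0.0007  0.0004 -0.0004] roll -0.005435737851851918 F [-0.8 -0.1  0.2]
[ 0.525  -0.3263  0.0159] 0.9
[ 0.3571 -0.3527  0.0135] 0.61
0.91 2237 (np.float64(258.77738042020565), np.float64(161.37639696021458)) (0.5256574749946594, -0.3278413712978363, 0.1628744900226593, 0.027965150773525238, 51.40592956542969) [ 0.5290317  -0.32384336] 0.8934028831870258 [0.02658009 0.16186493]
0.85 1984 (np.float64(179.72177419354838), np.float64(240.97379032258064)) (0.3604210615158081, -0.34660816192626953, 0.04264013096690178, 0.16002598404884338, 42.48153305053711) [ 0.3645012  -0.34943357] 2.315059753300819 [0.04143419 0.17901801]
0.54 3052 (np.float64(135.07372214941023), np.float64(35.067824377457406)) (0.5001077651977539, -0.10908553749322891, 0.07022266834974289, 0.07084591686725616, 77.41494750976562) [ 0.5008733  -0.10840081] 2.1388125067531614 [0.0613488  0.06209845]
0.17 10551 (np.float64(127.03866932044356), np.float64(37.94597668467444)) (0.5029078722000122, -0.0893954485654831, 0.13937759399414062, 0.14922840893268585, 86.154296875) [ 0.49068058 -0.10536409] 2.530154234940068 [0.09469293 0.15647094]
```

View pics/w1.png

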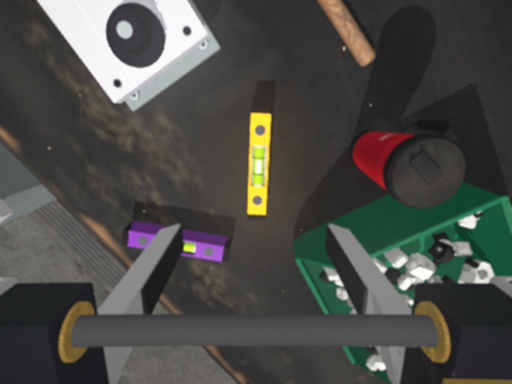

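The wrist view shows the yellow level at (259,163), with its lime vial at (258,165). There is a dark patch above its top end at (263,97), and I'll check whether that is rubber or shadow by measuring the yellow and the vial.

Run:
```python
from h import *
im=read_camera("wrist"); hsv=cv2.cvtColor(im,cv2.COLOR_RGB2HSV)
def meas(lo,hi,box,z,nm):
    m=cv2.inRange(hsv,np.array(lo),np.array(hi)); k=np.zeros_like(m);k[box[1]:box[3],box[0]:box[2]]=255;m&=k
    ys,xs=np.nonzero(m);P=back("wrist",np.c_[xs,ys],z)[:,:2].astype(np.float32)
    mu=P.mean(0);w_,v=np.linalg.eigh(np.cov((P-mu).T));print(nm,len(xs),xs.min(),xs.max(),ys.min(),ys.max(),mu,np.arctan2(v[1,1],v[0,1]),np.sqrt(w_*12),cv2.minAreaRect(P))
meas((20,120,120),(29,255,255),(235,70,290,230),0.036,"yellow")
meas((33,100,100),(50,255,255),(235,120,290,210),0.036,"lime")
print(im[150,240:285].tolist())
cv2.imwrite("pics/w1c.png",cv2.resize(im[70:230,200:320,::-1],None,fx=3.7,fy=3.7,interpolation=cv2.INTER_CUBIC))
```

```text
yellow 1378 247 271 112 215 [ 0.5289898 -0.3229833] 0.8965814139991443 [0.032895   0.16157948] ((0.5256778001785278, -0.32685211300849915), (0.14336565136909485, 0.029418958351016045), 51.32429885864258)
lime 309 252 264 147 183 [ 0.52638763 -0.32559407] 0.88865630848087 [0.01580323 0.05692224] ((0.5261107683181763, -0.32597851753234863), (0.05072915181517601, 0.014813132584095001), 51.23497772216797)
[[78, 73, 63], [79, 73, 63], [79, 73, 63], [81, 76, 64], [78, 72, 61], [80, 72, 63], [76, 70, 62], [81, 72, 61], [138, 111, 61], [233, 183, 60], [255, 225, 77], [251, 226, 131], [233, 220, 173], [211, 224, 164], [195, 233, 106], [197, 241, 55], [209, 247, 49], [217, 250, 55], [220, 250, 57], [219, 250, 55], [212, 248, 52], [202, 244, 50], [187, 235, 46], [171, 220, 69], [174, 196, 110], [221, 202, 137], [252, 228, 124], [255, 236, 82], [250, 203, 53], [162, 124, 43], [76, 63, 41], [65, 57, 47], [71, 64, 52], [75, 67, 56], [73, 64, 52], [74, 66, 54], [75, 69, 56], [73, 66, 56], [75, 68, 57], [74, 66, 55], [71, 66, 54], [71, 66, 53], [71, 65, 54], [74, 68, 57], [72, 66, 56]]
```

View pics/w1c.png

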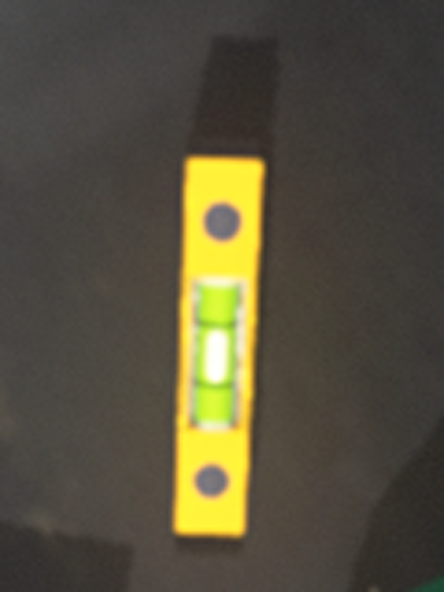

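The dark patch is shadow. The yellow runs 143 mm plus the rubber ends, the centre is (0.526,-0.326) and the angle 0.895. Descending to grip it with the tips 13 mm above its base, so the fingers clear the pocket rim later.

Emit:
send_rows(rows=[[100, 0.003, 0.006, 0.05, 0.04], [100, 0.003, 0.006, 0.1, 0.04], [100, 0.003, 0.006, 0.15, 0.04], [100, 0.003, 0.006, 0.185, 0.04], [100, 0.003, 0.006, 0.2065, 0.04], [100, 0.003, 0.006, 0.2065, 0.04], [20, 0.003, 0.006, 0.2065, 0.04], [20, 0.003, 0.006, 0.2065, 0.04], [10, 0.003, 0.006, 0.2065, 0.04], [10, 0.003, 0.006, 0.2065, 0.04], [10, 0.003, 0.006, 0.2065, 0.04]], force=30)

```text
t: 3.95
ee_pos: [0.5265, -0.3261, 0.0133]
ee_rot: [[0.626, 0.78, 0.0], [0.78, -0.626, -0.0], [0.0, 0.0, -1.0]]
ft_force: [0.4, -0.1, 0.2]
finger_gap: 0.0476
```

Run:
```python
from h import *
import rig
print([x for x in dir(rig) if not x.startswith('__')], getattr(rig,'grasp_offset',None))
todelta([0.5,-0.3,0.2])
print(state()["finger_gap"])
save("wrist","w2.png")
```

```text
['Unreachable', 'boxes_of', 'get_calibration', 'grasp_offset', 'job_done', 'outline_of', 'pinpoint', 'read_camera', 'state'] 0.0188
t 3.95 pos [ 0.5265 -0.3261  0.0133] ang 0.8949 j [-0.614  0.609  1.452 -0.     1.081  0.062] -> d [ 0.0038 -0.037  -0.1868] roll None F [ 0.4 -0.1  0.2]
0.04760813485904436
```

View pics/w2.png

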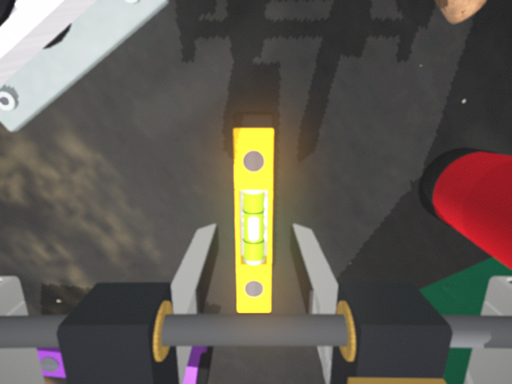

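The level at (254,220) sits between fingers at 215 and 295, which are still closing. Finishing the grip.

Emit:
send_rows(rows=[[10, 0, 0, 0, 0], [10, 0, 0, 0, 0], [10, 0, 0, 0, 0], [10, 0, 0, 0, 0], [10, 0, 0, 0, 0], [10, 0, 0, 0, 0]])

```text
t: 4.75
ee_pos: [0.5265, -0.3261, 0.0132]
ee_rot: [[0.626, 0.78, 0.0], [0.78, -0.626, -0.0], [0.0, 0.0, -1.0]]
ft_force: [-0.3, -1.0, 0.2]
finger_gap: 0.0091
```

Run:
```python
from h import *
save("wrist","w3.png")
s=state();print(s["finger_gap"],s["ft_force"])
```

```text
0.009566283504857588 [ 0.01610993 -0.0481906  -0.76695492]
```

View pics/w3.png

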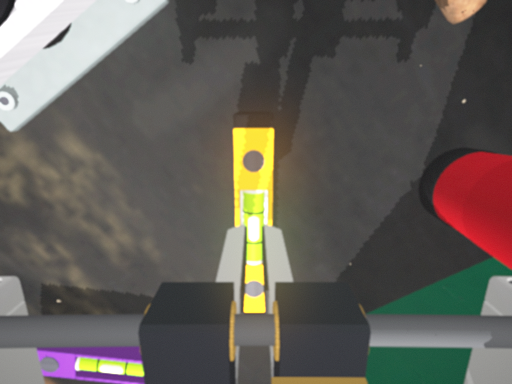

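The wrist view shows the fingers closed to 9.5 mm over the level at (254,230), so I'm not gripping it. I'll check the real tip height from the other cameras.

Run:
```python
from h import *
p=state()["ee_pos"]
ims=[]
for n in ["scene","side"]:
    im=read_camera(n)[:,:,::-1].copy()
    q=proj(n,[p,p+[0,0,0.04],p+[0,0,0.08]]);print(n,q)
    x,y=q[0].astype(int)
    c=cv2.resize(im[y-60:y+40,x-50:x+50],None,fx=4,fy=4,interpolation=cv2.INTER_CUBIC)
    for (a,b) in q: cv2.circle(c,(int((a-x+50)*4),int((b-y+60)*4)),3,(0,0,255),-1)
    ims.append(c)
cv2.imwrite("pics/tip.png",np.hstack(ims))
```

```text
scene [[298.5839552  174.77596946]
 [299.37068652 165.56648222]
 [300.1762547  156.12013187]]
side [[282.52445453 173.62606276]
 [282.87308309 164.28700579]
 [283.22672998 154.76687396]]
```

View pics/tip.png

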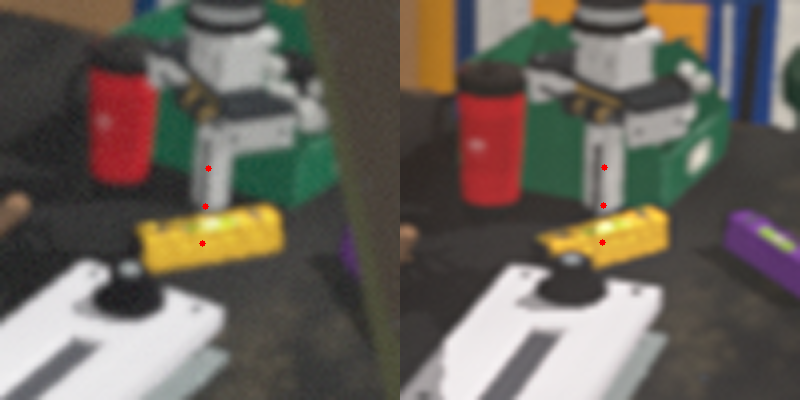

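Both views show the real fingertips about 38 mm above the reported TCP: the tips sit at the second marker, 40 mm up. The 144 px finger spacing at the start also implies a depth of about 0.193 m. So I'll treat the tips as TCP z + 0.038, open, go down part way and check.

Emit:
send_rows(rows=[[100, 0, 0, 0, 0], [100, 0, 0, 0, 0], [100, 0, 0, 0, 0], [100, 0, 0, 0, 0], [100, 0, 0, 0, 0], [100, 0, 0, 0.01, 0], [100, 0, 0, 0.02, 0], [100, 0, 0, 0.03, 0], [100, 0, 0, 0.03, 0], [100, 0, 0, 0.03, 0]])

```text
t: 6.15
ee_pos: [0.5266, -0.3262, -0.0167]
ee_rot: [[0.626, 0.78, 0.0], [0.78, -0.626, -0.0], [-0.0, 0.0, -1.0]]
ft_force: [0.2, -0.1, 0.6]
finger_gap: 0.0941
```

Run:
```python
from h import *
todelta([0.526,-0.326,-0.025],0.895)
p=state()["ee_pos"];print(state()["finger_gap"])
save("wrist","w4.png")
ims=[]
for n in ["scene","side"]:
    im=read_camera(n)[:,:,::-1].copy()
    q=proj(n,[p,p+[0,0,0.04],p+[0,0,0.08]])
    x,y=q[0].astype(int)
    c=cv2.resize(im[y-60:y+40,x-50:x+50],None,fx=4,fy=4,interpolation=cv2.INTER_CUBIC)
    for (a,b) in q: cv2.circle(c,(int((a-x+50)*4),int((b-y+60)*4)),3,(0,0,255),-1)
    ims.append(c)
cv2.imwrite("pics/tip2.png",np.hstack(ims))
```

```text
t 6.15 pos [ 0.5266 -0.3262 -0.0167] ang 0.8949 j [-0.614  0.649  1.465 -0.     1.027  0.062] -> d [-0.0002 -0.0006  0.0083] roll -0.0001407937992921049 F [ 0.2 -0.1  0.6]
0.09410227551364818
```

View pics/tip2.png

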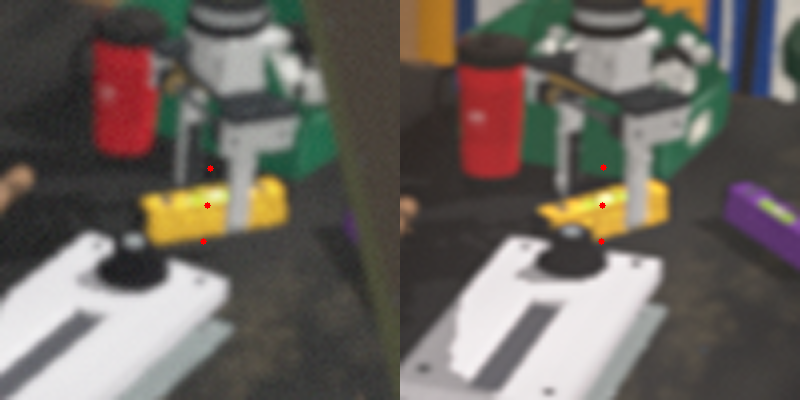

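View pics/w4.png

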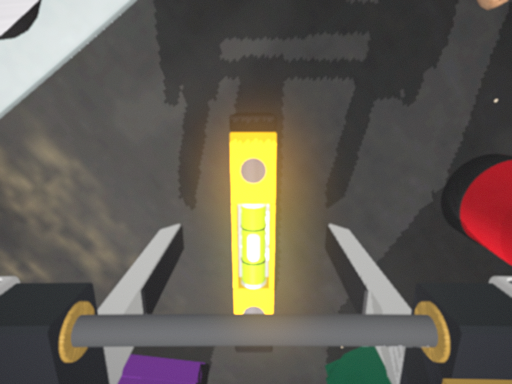

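The fingers stand astride the level: scene crop (185,180) and (238,225), wrist tips at 183 and 328. Going 8 mm lower and closing.

Emit:
send_rows(rows=[[100, 0, 0, 0.004, 0], [100, 0, 0, 0.008, 0], [15, 0, 0, 0.008, 0], [15, 0, 0, 0.008, 0], [15, 0, 0, 0.008, 0], [15, 0, 0, 0.008, 0], [15, 0, 0, 0.008, 0], [15, 0, 0, 0.008, 0], [15, 0, 0, 0.008, 0], [15, 0, 0, 0.008, 0]], force=35)

```text
t: 7.55
ee_pos: [0.5264, -0.3261, -0.0249]
ee_rot: [[0.626, 0.78, -0.0], [0.78, -0.626, 0.0], [-0.0, -0.0, -1.0]]
ft_force: [-1.5, 0.8, -0.4]
finger_gap: 0.0257
```

Gripped at 25.7 mm, the right width. Lifting and moving beside the pocket for a view that the held level doesn't block.

Emit:
send_rows(rows=[[15, 0, 0, -0.02, 0], [15, 0, 0, -0.06, 0], [15, 0, 0, -0.11, 0], [15, 0.02, -0.03, -0.15, -0.1], [15, 0.04, -0.07, -0.15, -0.2], [15, 0.065, -0.11, -0.15, -0.3], [15, 0.09, -0.15, -0.15, -0.4], [15, 0.12, -0.19, -0.15, -0.5], [15, 0.15, -0.24, -0.15, -0.6], [15, 0.175, -0.28, -0.15, -0.6], [15, 0.186, -0.298, -0.15, -0.6], [15, 0.186, -0.298, -0.15, -0.6]])

```text
t: 9.05
ee_pos: [0.4102, 0.0063, 0.1262]
ee_rot: [[0.074, 0.997, 0.001], [0.997, -0.074, -0.0], [0.0, 0.001, -1.0]]
ft_force: [-0.2, 0.4, -4.4]
finger_gap: 0.0258
```

Run:
```python
from h import *
todelta([0.513,0.024,0.12],1.497)
print(state()["finger_gap"])
save("wrist","w5.png")
for t in ["pocket","knob_seat","level_center"]:
  for d in pinpoint("wrist",t): print(t,np.round(d["centre"],4),d["conf"])
```

```text
t 9.05 pos [0.4102 0.0063 0.1262] ang 1.4969 j [-0.074  0.025  1.94   0.     1.175 -0.   ] -> d [0.0252 0.1012 0.0063] roll -9.448808500334138e-05 F [-0.2  0.4 -4.4]
0.025800558730290146
pocket [0.5109 0.0285 0.0428] 0.83
level_center [0.4076 0.0094 0.1636] 0.74
```

View pics/w5.png

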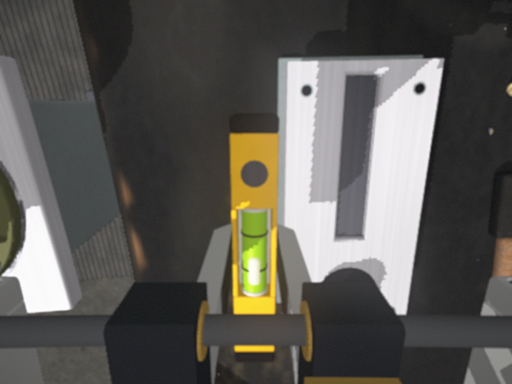

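The pocket shows clear at (355,155), with corners near (347,75), (378,75), (364,240) and (334,238). I'll extract its edges.

Run:
```python
from h import *
im=read_camera("wrist")
g=cv2.cvtColor(im,cv2.COLOR_RGB2GRAY)
for r in (80,100,130,160,190,220): print(r,g[r,325:390].tolist())
for c in (345,352,358): print(c,g[60:90,c].tolist(),g[225:250,c].tolist())
cv2.imwrite("pics/pk.png",cv2.resize(im[60:250,310:400,::-1],None,fx=3,fy=3,interpolation=cv2.INTER_NEAREST))
```

```text
80 [174, 177, 174, 172, 171, 167, 169, 172, 174, 174, 173, 173, 171, 170, 171, 169, 168, 166, 159, 139, 100, 75, 71, 74, 76, 73, 71, 73, 71, 73, 70, 72, 71, 70, 71, 73, 73, 72, 72, 70, 71, 67, 69, 70, 69, 69, 70, 69, 68, 68, 74, 95, 110, 121, 132, 144, 151, 157, 163, 168, 171, 169, 169, 171, 169]
100 [179, 176, 175, 172, 172, 171, 175, 178, 175, 173, 174, 172, 173, 172, 171, 169, 166, 150, 125, 92, 77, 75, 78, 76, 76, 76, 77, 77, 76, 74, 75, 73, 74, 75, 76, 76, 74, 73, 73, 72, 72, 70, 71, 71, 70, 71, 71, 69, 75, 92, 113, 122, 132, 143, 151, 158, 163, 167, 169, 175, 193, 221, 232, 236, 238]
130 [177, 177, 174, 175, 177, 179, 178, 179, 176, 175, 174, 172, 173, 174, 168, 153, 127, 95, 80, 81, 81, 82, 81, 82, 80, 80, 79, 79, 79, 76, 80, 81, 79, 79, 79, 78, 77, 76, 74, 76, 77, 76, 81, 95, 96, 101, 129, 167, 184, 208, 230, 238, 238, 236, 236, 237, 237, 237, 238, 239, 239, 239, 239, 240, 240]
160 [175, 177, 178, 179, 178, 177, 175, 174, 172, 175, 174, 172, 170, 160, 135, 99, 83, 83, 83, 85, 83, 82, 83, 82, 79, 80, 80, 81, 82, 82, 82, 81, 82, 82, 83, 78, 78, 81, 90, 100, 104, 102, 104, 128, 
[... 854 characters left out ...]
, 102, 101, 100, 99, 95, 93, 93, 91, 88, 86, 81, 82] [109, 111, 109, 109, 108, 109, 106, 102, 97, 97, 117, 139, 155, 177, 199, 218, 229, 234, 233, 233, 233, 233, 233, 232, 233]
352 [174, 173, 173, 174, 173, 173, 173, 173, 166, 158, 149, 142, 127, 93, 71, 70, 71, 73, 71, 72, 73, 73, 73, 71, 73, 73, 73, 75, 75, 71] [112, 111, 110, 111, 111, 112, 111, 103, 94, 97, 115, 142, 162, 190, 214, 224, 230, 231, 230, 230, 230, 230, 230, 230, 230]
358 [174, 175, 174, 172, 174, 174, 174, 174, 166, 154, 146, 137, 116, 86, 70, 70, 67, 72, 69, 72, 70, 71, 70, 72, 72, 72, 71, 72, 73, 71] [108, 109, 110, 109, 110, 110, 108, 100, 92, 93, 113, 139, 162, 196, 220, 230, 234, 235, 235, 235, 235, 235, 235, 234, 234]
```

View pics/pk.png

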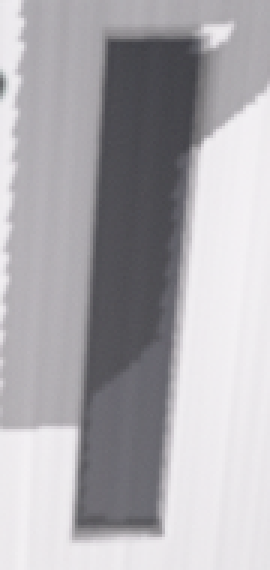

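Run:
```python
from h import *
L=[[344.7,80],[343.3,100],[341.4,130],[339.3,160],[337.3,190],[335.0,220]]
Rr=[[382,80],[372.3,130],[370,160],[367.5,190],[365,220]]
for z in (0.052,0.055):
    P=back("wrist",L,z)[:,:2];v=np.linalg.svd(P-P.mean(0))[2][0];v=v*np.sign(v[1]);print("ang L",np.arctan2(v[1],v[0]),P.mean(0))
    n=np.array([v[1],-v[0]])
    print("rim offs R", (back("wrist",Rr,z)[:,:2]-P.mean(0))@n)
    T=back("wrist",[[352,69],[358,69]],z)[:,:2];B=back("wrist",[[352,238.4],[345,238.4]],z)[:,:2]
    print("len",(T.mean(0)-B.mean(0))@v)
    m=(T.mean(0)+B.mean(0))/2
    c=P.mean(0)+n*0.016; c=c+v*((m-c)@v); print("centre",c)
    Kf=back("wrist",[[364,240],[334,238]],z)
# held level: vial
im=read_camera("wrist");hsv=cv2.cvtColor(im,cv2.COLOR_RGB2HSV)
m=cv2.inRange(hsv,np.array((33,80,80)),np.array((50,255,255)));k=np.zeros_like(m);k[195:305,230:282]=255;m&=k
ys,xs=np.nonzero(m);print(xs.min(),xs.max(),ys.min(),ys.max())
s=state()
# level top z when held: tip z = tcp+.038; level top = tip-.013+.036
zt=s["ee_pos"][2]+.038-.013+.036;print("zt",zt)
print("vial",back("wrist",[[254.5,ys.min()],[254.5,ys.max()]],zt), s["ee_pos"])
g=cv2.cvtColor(im,cv2.COLOR_RGB2GRAY)
print("yellow top row profile",im[122:140,254].tolist()); print("bottom",im[335:360,254].tolist())
for r in (150,200,345): print(r,hsv[r,222:290,0].tolist())
```

```text
ang L 1.5084973819126037 [0.49796453 0.03970929]
rim offs R [0.0338387  0.02964667 0.03031445 0.03076799 0.03119481]
len 0.16809248494839468
centre [0.51319418 0.02686138]
ang L 1.5084973819126044 [0.49713053 0.04020913]
rim offs R [0.03348931 0.02934057 0.03000145 0.03045031 0.03087272]
len 0.16635693227284093
centre [0.51236781 0.02748359]
242 266 211 292
zt 0.18618810508504496
vial [[ 0.41301952  0.03109109  0.18618811]
 [ 0.40891801 -0.02130623  0.18618811]] [0.41054877 0.0048031  0.12518811]
yellow top row profile [[53, 50, 44], [53, 48, 44], [56, 52, 46], [54, 49, 45], [56, 51, 47], [55, 48, 45], [54, 49, 43], [57, 51, 45], [54, 48, 47], [55, 48, 43], [90, 71, 44], [146, 114, 47], [185, 143, 45], [203, 157, 49], [203, 157, 47], [203, 158, 48], [203, 158, 48], [203, 158, 48]]
bottom [[80, 75, 74], [80, 76, 75], [79, 75, 72], [80, 77, 73], [77, 74, 71], [78, 74, 72], [75, 73, 71], [74, 71, 71], [72, 70, 70], [97, 84, 68], [167, 132, 60], [236, 183, 50], [250, 212, 46], [251, 220, 45], [251, 215, 46], [243, 192, 42], [190, 145, 40], [106, 81, 37], [46, 38, 33], [43, 40, 39], [47, 
[... 202 characters left out ...]
21, 21, 21, 21, 21, 21, 21, 21, 21, 21, 21, 21, 21, 21, 21, 21, 21, 21, 21, 21, 21, 21, 20, 20, 24, 77, 83, 80, 80, 120, 162, 150, 150, 140, 150]
200 [21, 21, 19, 21, 19, 19, 21, 20, 20, 20, 21, 21, 21, 22, 21, 22, 22, 21, 21, 21, 21, 21, 21, 21, 21, 21, 21, 21, 21, 21, 21, 21, 21, 21, 21, 21, 21, 21, 21, 21, 21, 21, 21, 21, 21, 21, 21, 21, 21, 21, 21, 21, 21, 21, 20, 19, 30, 83, 80, 79, 72, 60, 158, 160, 160, 160, 150, 150]
345 [10, 20, 30, 8, 20, 23, 15, 8, 8, 10, 17, 17, 19, 20, 20, 20, 20, 20, 20, 20, 20, 20, 20, 20, 20, 20, 20, 20, 20, 20, 20, 20, 20, 20, 20, 20, 20, 20, 20, 20, 20, 20, 20, 20, 20, 19, 20, 20, 20, 20, 20, 20, 18, 14, 8, 8, 13, 13, 15, 13, 13, 15, 15, 10, 18, 10, 12, 12]
```

Pocket centre is about (0.5127, 0.0272), with the axis at about 1.51 rad. Moving above it and lowering to about 6 mm above the rim.

Emit:
send_rows(rows=[[15, 0.01, 0.035, 0, -0.013], [15, 0.02, 0.07, 0, -0.013], [15, 0.03, 0.1, 0.01, -0.013], [15, 0.03, 0.1, 0.03, -0.013], [15, 0.03, 0.1, 0.06, -0.013], [15, 0.03, 0.1, 0.08, -0.013], [15, 0.03, 0.1, 0.09, -0.013], [15, 0.03, 0.1, 0.09, -0.013]])

```text
t: 10.35
ee_pos: [0.5123, 0.0275, 0.0349]
ee_rot: [[0.063, 0.998, -0.001], [0.998, -0.063, 0.0], [-0.0, -0.001, -1.0]]
ft_force: [-0.2, -0.3, -4.7]
finger_gap: 0.0258
```

Run:
```python
from h import *
todelta([0.5127,0.0272,0.03],1.51)
save("wrist","w6.png")
for t in ["level_center","pocket"]:
  for d in pinpoint("wrist",t): print(t,np.round(d["centre"],4),d["conf"])
save("scene","s6.png",(210,150,330,250),6)
```

```text
t 10.35 pos [0.5123 0.0275 0.0349] ang 1.5073 j [-0.018  0.372  1.758  0.     1.013  0.046] -> d [-0.0002  0.0004  0.0049] roll -0.002658768755346319 F [-0.2 -0.3 -4.7]
level_center [0.5112 0.028  0.0744] 0.79
```

View pics/w6.png

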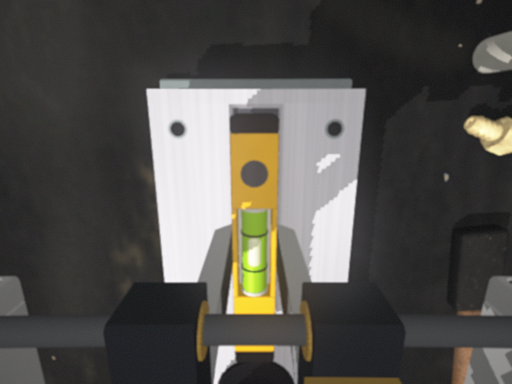

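View pics/s6.png

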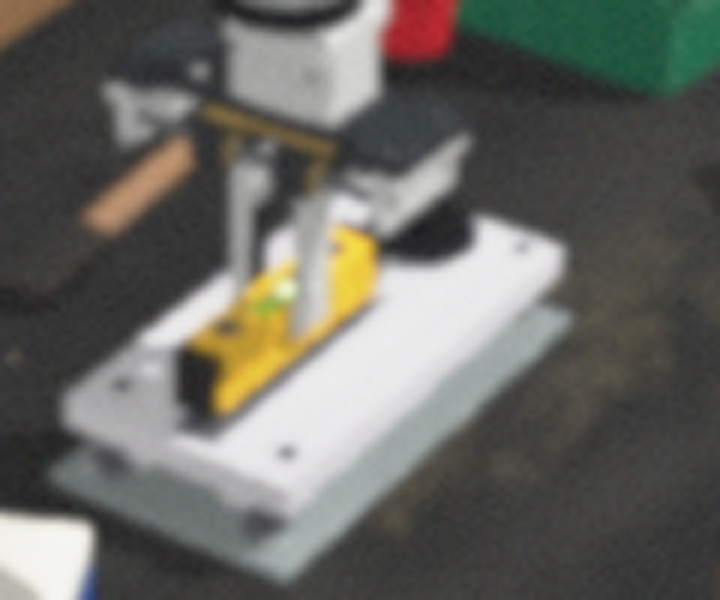

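Level at (254,230) is lined up with the pocket, whose far end shows at columns 230–281, row 105. A quick numeric check of the far end before lowering.

Run:
```python
from h import *
im=read_camera("wrist");g=cv2.cvtColor(im,cv2.COLOR_RGB2GRAY)
cv2.imwrite("pics/w6c.png",cv2.resize(im[90:240,200:310,::-1],None,fx=5,fy=4,interpolation=cv2.INTER_NEAREST))
for r in (108,112,125,150): print(r,g[r,222:290].tolist())
print(g[98:120,245].tolist())
```

```text
108 [237, 236, 235, 235, 233, 219, 187, 168, 160, 152, 137, 128, 124, 124, 130, 141, 153, 156, 156, 159, 159, 159, 160, 160, 157, 152, 149, 148, 149, 149, 150, 146, 136, 124, 121, 118, 118, 119, 120, 116, 118, 117, 118, 117, 118, 118, 119, 117, 118, 119, 118, 118, 117, 116, 119, 126, 136, 146, 152, 156, 161, 169, 175, 177, 178, 177, 175, 176]
112 [237, 236, 235, 235, 234, 225, 196, 172, 160, 153, 128, 101, 87, 88, 92, 99, 101, 101, 103, 100, 101, 100, 99, 99, 101, 100, 99, 98, 97, 97, 95, 90, 83, 77, 82, 77, 78, 79, 77, 76, 76, 76, 75, 74, 77, 74, 76, 75, 77, 77, 77, 80, 82, 80, 87, 106, 127, 142, 151, 155, 164, 171, 176, 176, 177, 177, 175, 175]
125 [238, 238, 235, 235, 236, 230, 201, 146, 92, 69, 68, 71, 71, 68, 69, 68, 68, 68, 67, 67, 68, 67, 65, 66, 67, 66, 65, 65, 64, 62, 63, 64, 61, 62, 60, 61, 61, 61, 61, 61, 60, 60, 59, 60, 58, 59, 58, 59, 59, 60, 59, 61, 59, 59, 57, 64, 88, 126, 151, 160, 168, 174, 174, 176, 177, 175, 175, 178]
150 [238, 237, 238, 236, 237, 236, 225, 192, 162, 159, 162, 164, 164, 165, 164, 163, 165, 163, 165, 163, 163, 164, 162, 163, 163, 161, 161, 160, 160, 160, 161, 160, 160, 159, 159, 159, 159, 159, 160, 159, 160, 159, 159, 160, 158, 159, 159, 159, 159, 158, 158, 158, 159, 157, 156, 155, 152, 152, 154, 164, 169, 173, 175, 176, 175, 175, 176, 179]
[238, 237, 236, 236, 235, 228, 207, 190, 190, 186, 160, 124, 109, 106, 99, 81, 65, 58, 64, 63, 66, 62]
```

View pics/w6c.png

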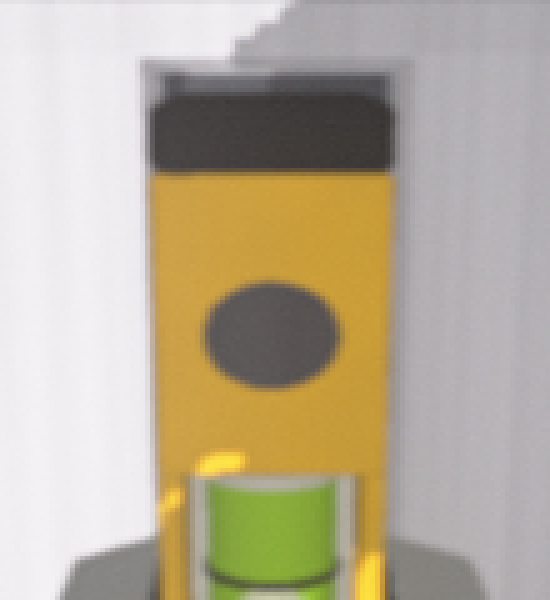

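Level centred to within 1 mm at the far end. Lowering gently.

Emit:
send_rows(rows=[[15, 0, 0.0005, 0.003, 0], [15, 0, 0.0005, 0.006, 0], [15, 0, 0.0005, 0.008, 0], [15, 0, 0.0005, 0.01, 0], [15, 0, 0.0005, 0.011, 0], [15, 0, 0.0005, 0.012, 0], [15, 0, 0.0005, 0.012, 0]])

```text
t: 11.48
ee_pos: [0.5129, 0.0277, 0.0231]
ee_rot: [[0.063, 0.998, -0.0], [0.998, -0.063, 0.0], [0.0, -0.0, -1.0]]
ft_force: [0.4, 0.2, -3.8]
finger_gap: 0.0257
```

Emit:
send_rows(rows=[[15, 0, 0, 0.001, 0], [15, 0, 0, 0.002, 0], [15, 0, 0, 0.002, 0]])

```text
t: 11.85
ee_pos: [0.513, 0.0278, 0.0213]
ee_rot: [[0.063, 0.998, 0.0], [0.998, -0.063, 0.0], [0.0, 0.0, -1.0]]
ft_force: [-0.3, 1.3, -1.9]
finger_gap: 0.0258
```

Emit:
send_rows(rows=[[15, 0, 0, 0.001, 0], [15, 0, 0, 0.002, 0], [15, 0, 0, 0.002, 0]])

```text
t: 12.22
ee_pos: [0.5133, 0.0279, 0.0198]
ee_rot: [[0.063, 0.998, 0.001], [0.998, -0.063, 0.0], [0.0, 0.001, -1.0]]
ft_force: [-1.7, 2.5, 6.8]
finger_gap: 0.0256
```

Run:
```python
from h import *
todelta([0.5127,0.0272,0.03],1.51)
save("wrist","w7.png",(180,80,330,360),2)
save("side","s7.png",(215,155,315,245),6)
```

```text
t 12.22 pos [0.5133 0.0279 0.0198] ang 1.5079 j [-0.017  0.396  1.766  0.     0.979  0.046] -> d [-0.0007 -0.0006 -0.0102] roll -0.0020773787512413655 F [-1.7  2.5  6.8]
```

View pics/w7.png

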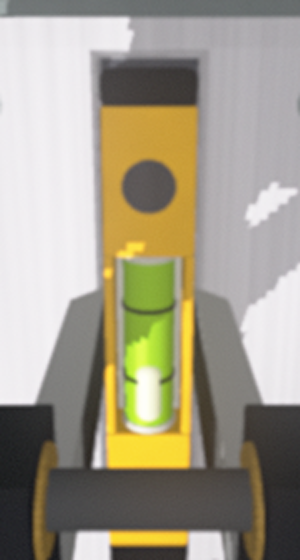

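View pics/s7.png

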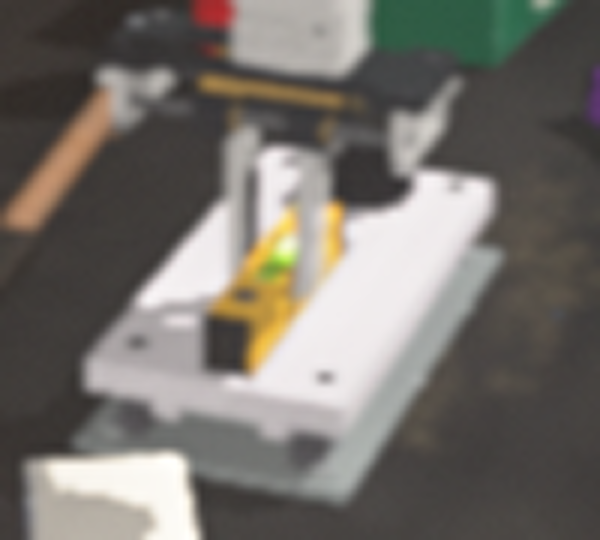

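It is in the pocket: level base at z ≈ 0.045, pushed with about 11 N. Letting go slowly and rising.

Emit:
send_rows(rows=[[32, 0, 0, 0, 0], [40, 0, 0, 0, 0], [60, 0, 0, 0, 0], [100, 0, 0, 0, 0], [100, 0, 0, 0, 0], [100, 0, 0, 0, 0], [100, 0, 0, -0.03, 0], [100, 0, 0, -0.07, 0], [100, 0, 0, -0.12, 0], [100, 0, 0, -0.15, 0], [100, 0, 0, -0.15, 0]])

```text
t: 13.7
ee_pos: [0.5138, 0.0277, 0.1712]
ee_rot: [[0.063, 0.998, 0.004], [0.998, -0.063, -0.0], [0.0, 0.004, -1.0]]
ft_force: [-0.4, 0.5, 0.2]
finger_gap: 0.0938
```

Run:
```python
from h import *
todelta([0.505,-0.12,0.15],1.51)
save("wrist","w8.png")
save("side","s8.png",(215,155,315,245),6)
for c in ["wrist","scene","side"]:
 if c=="scene": read_camera(c)
 for t in ["level_center","pocket","knob_seat"]:
  for d in pinpoint(c,t)[:2]: print(c,t,np.round(d["centre"],4),round(d["conf"],2))
```

```text
t 13.7 pos [0.5138 0.0277 0.1712] ang 1.5078 j [-0.017  0.214  1.618  0.     1.306  0.046] -> d [-0.148   0.0004  0.0211] roll -0.0022207052533831373 F [-0.4  0.5  0.2]
wrist level_center [0.5118 0.0278 0.0593] 0.62
wrist pocket [0.5106 0.0265 0.0415] 0.76
wrist pocket [0.699  0.1311 0.0029] 0.39
wrist knob_seat [ 0.5076 -0.119   0.0625] 0.88
scene level_center [ 0.3583 -0.3517  0.0169] 0.86
scene level_center [0.5106 0.0266 0.0659] 0.61
scene pocket [0.5137 0.025  0.0465] 0.63
scene knob_seat [ 0.5072 -0.119   0.0637] 0.75
scene knob_seat [0.5124 0.0255 0.0615] 0.56
side level_center [ 0.3549 -0.3544  0.0201] 0.92
side level_center [0.516  0.0296 0.061 ] 0.62
side pocket [0.5152 0.0256 0.0436] 0.55
side knob_seat [ 0.5005 -0.1201  0.0646] 0.84
```

View pics/w8.png

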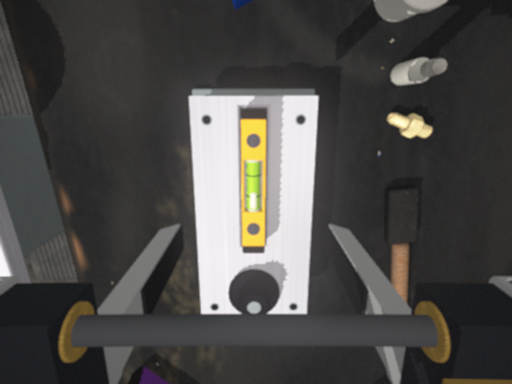

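View pics/s8.png

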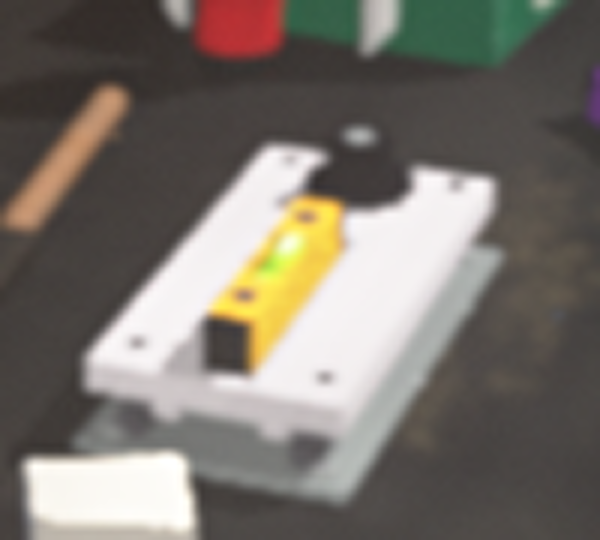

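Level lies in the pocket: wrist (253,180), near end at row 250, bubble at the knob end. The knob's skirt shows at (255,290). Checking the level's fit and the knob's centre.

Run:
```python
from h import *
im=read_camera("wrist");hsv=cv2.cvtColor(im,cv2.COLOR_RGB2HSV)
m=cv2.inRange(hsv,np.array((18,110,100)),np.array((50,255,255)));k=np.zeros_like(m);k[110:255,235:275]=255;m&=k
ys,xs=np.nonzero(m)
P=back("wrist",np.c_[xs,ys],0.08)[:,:2].astype(np.float32);r=cv2.minAreaRect(P);print("level",r)
u=np.array([np.cos(1.51),np.sin(1.51)]);n=np.array([u[1],-u[0]])
d=np.array(r[0])-[.5127,.0272];print("along",d@u,"across",d@n)
cv2.imwrite("pics/w8c.png",cv2.resize(im[90:320,195:315,::-1],None,fx=2.6,fy=2.6,interpolation=cv2.INTER_CUBIC))
print("skirt",back("wrist",[[230,290],[281,290],[255,265]],0.063))
for d in outline_of("wrist","knob")[:1]:
    q=d["region"];y,x=np.nonzero(q);print(d["conf"],x.min(),x.max(),y.min(),y.max())
print("proj seat",proj("wrist",[[.504,-.119,.063],[.504,-.119,.089]]))
```

```text
level ((0.5132889747619629, 0.026910509914159775), (0.14287824928760529, 0.02659812569618225), 86.24864196777344)
along -0.0002531697973416301 across 0.0006054757086316257
skirt [[ 0.47379067 -0.11060338  0.063     ]
 [ 0.53795105 -0.11476148  0.063     ]
 [ 0.50748587 -0.07737189  0.063     ]]
0.78 229 281 270 313
proj seat [[254.3257175  294.3696187 ]
 [254.35904464 307.94039791]]
```

View pics/w8c.png

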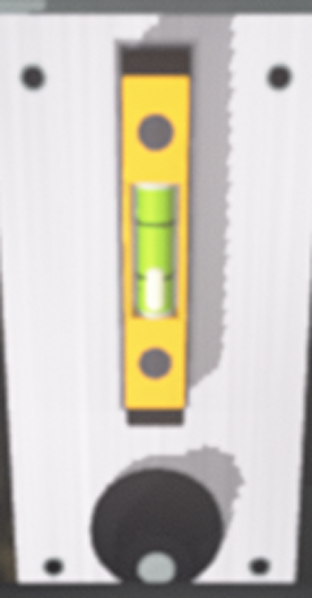

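Level is within 0.6 mm of the pocket centre and 0.005 rad of square. Moving above the knob at (0.5045,-0.119), turned 0.8 rad so the vial stays in the wrist camera's view.

Emit:
send_rows(rows=[[65, -0.04, 0, 0, 0.16], [65, -0.08, 0, 0, 0.32], [65, -0.12, 0, 0, 0.48], [65, -0.147, 0, 0.02, 0.64], [65, -0.147, 0, 0.04, 0.8], [65, -0.147, 0, 0.07, 0.8], [65, -0.147, 0, 0.09, 0.8], [65, -0.147, 0, 0.09, 0.8]])

```text
t: 15.4
ee_pos: [0.5029, -0.1188, 0.0781]
ee_rot: [[0.76, 0.65, -0.002], [0.65, -0.76, 0.001], [-0.001, -0.002, -1.0]]
ft_force: [0.1, -0.4, -0.2]
finger_gap: 0.0611
```

Run:
```python
from h import *
todelta([0.5045,-0.119,0.03],0.707)
save("wrist","w9.png")
print(proj("wrist",[[.5045,-.119,.063],[.5045,-.119,.089]]),state()["finger_gap"])
```

```text
t 15.4 pos [ 0.5029 -0.1188  0.0781] ang 0.7078 j [-0.303  0.321  1.712  0.     1.111  0.56 ] -> d [0.0011 0.0013 0.0481] roll 0.0007651622410929093 F [ 0.1 -0.4 -0.2]
[[254.52019166 208.4376476 ]
 [254.57649404 220.04938897]] 0.060809720344479436
```

View pics/w9.png

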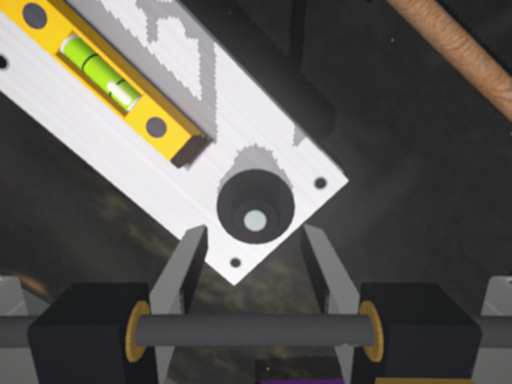

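The knob's top (256,220) is where I computed it. Checking where the vial will appear once I'm down.

Run:
```python
from h import *
# vial centre at pocket centre + z .08
c=np.array([.5133,.0269,.081]);K=np.array([.5045,-.119,0])
print(proj("wrist",[c]))
for dz in (.05,.055):
  for th in (-.1,0,.1,.2,.3):
    R=np.array([[np.cos(th),-np.sin(th),0],[np.sin(th),np.cos(th),0],[0,0,1]])
    u=np.array([np.cos(1.508),np.sin(1.508),0])
    P=[K+R@(c+u*s-K)+[0,0,dz] for s in (-.025,0,.025)]
    print(dz,th,np.round(proj("wrist",P)).tolist())
```

```text
[[98.39356754 75.61799881]]
0.05 -0.1 [[105.0, 86.0], [66.0, 45.0], [24.0, -0.0]]
0.05 0 [[90.0, 102.0], [49.0, 66.0], [4.0, 27.0]]
0.05 0.1 [[78.0, 120.0], [34.0, 89.0], [-13.0, 56.0]]
0.05 0.2 [[68.0, 138.0], [23.0, 113.0], [-25.0, 85.0]]
0.05 0.3 [[61.0, 158.0], [15.0, 137.0], [-33.0, 115.0]]
0.055 -0.1 [[100.0, 85.0], [60.0, 43.0], [16.0, -4.0]]
0.055 0 [[85.0, 102.0], [42.0, 65.0], [-5.0, 24.0]]
0.055 0.1 [[73.0, 120.0], [27.0, 88.0], [-22.0, 54.0]]
0.055 0.2 [[63.0, 139.0], [16.0, 113.0], [-34.0, 84.0]]
0.055 0.3 [[55.0, 159.0], [8.0, 138.0], [-43.0, 115.0]]
```

Emit:
send_rows(rows=[[65, 0.001, 0.001, 0.02, 0], [65, 0.001, 0.001, 0.035, 0], [65, 0.001, 0.001, 0.043, 0], [65, 0.001, 0.001, 0.046, 0], [30, 0.001, 0.001, 0.046, 0], [30, 0.001, 0.001, 0.046, 0], [30, 0.001, 0.001, 0.046, 0], [30, 0.001, 0.001, 0.046, 0], [30, 0.001, 0.001, 0.046, 0]], force=20)

```text
t: 16.58
ee_pos: [0.505, -0.1189, 0.0333]
ee_rot: [[0.76, 0.65, 0.0], [0.65, -0.76, 0.0], [0.0, -0.0, -1.0]]
ft_force: [-1.2, 4.4, 1.7]
finger_gap: 0.0375
```

Gripped at 37.5 mm. Pressing down stepwise.

Emit:
send_rows(rows=[[30, 0, 0, 0.001, 0], [30, 0, 0, 0.002, 0], [30, 0, 0, 0.003, 0], [30, 0, 0, 0.004, 0], [30, 0, 0, 0.004, 0]], force=25)

```text
t: 17.2
ee_pos: [0.5057, -0.1196, 0.0302]
ee_rot: [[0.76, 0.65, 0.002], [0.65, -0.76, -0.001], [0.001, 0.002, -1.0]]
ft_force: [-2.9, 0.8, 12.4]
finger_gap: 0.0375
```

Emit:
send_rows(rows=[[30, 0, 0, 0.001, 0], [30, 0, 0, 0.001, 0], [30, 0, 0, 0.001, 0], [30, 0, 0, 0.001, 0], [30, 0, 0, 0.001, 0], [30, 0, 0, 0.001, 0], [30, 0, 0, 0.001, 0], [30, 0, 0, 0.001, 0]])

```text
t: 18.2
ee_pos: [0.5062, -0.1196, 0.0299]
ee_rot: [[0.76, 0.65, 0.003], [0.65, -0.76, -0.001], [0.002, 0.003, -1.0]]
ft_force: [-3.4, 2.1, 20.8]
finger_gap: 0.0372
```

Run:
```python
from h import *
todelta([0.5045,-0.119,0.03],0.707)
im=read_camera("wrist");cv2.imwrite("pics/w10.png",im[:,:,::-1])
cv2.imwrite("pics/w10c.png",cv2.resize(im[0:200,0:200,::-1],None,fx=3,fy=3,interpolation=cv2.INTER_CUBIC))
save("side","s10.png",(215,155,315,245),6)
```

```text
t 18.2 pos [ 0.5062 -0.1196  0.0299] ang 0.7079 j [-0.302  0.391  1.744 -0.     1.003  0.561] -> d [-0.0009 -0.0016 -0.0001] roll 0.0008537275753608409 F [-3.4  2.1 20.8]
```

View pics/w10c.png

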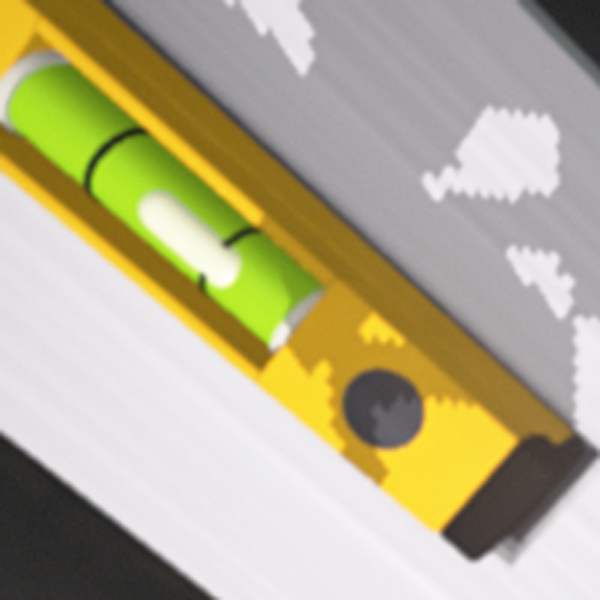

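View pics/s10.png

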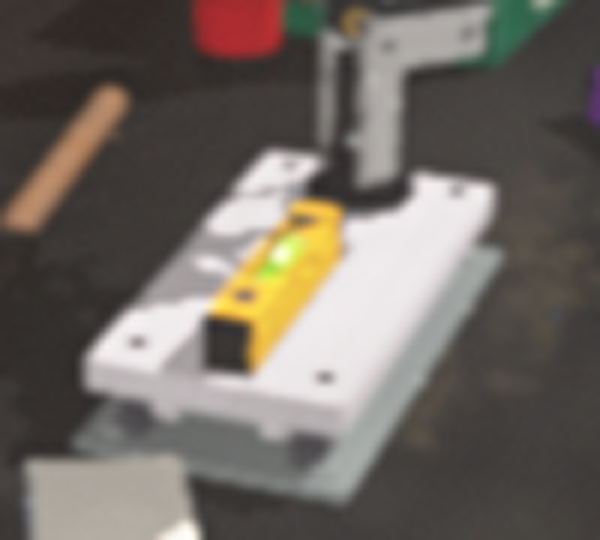

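On the stop: 20.8 N, with the last 1 mm of command moving the tip only 0.3 mm. In the crop the lines stand at (118,159) and (232,258), and the bubble centre at (190,240). So the bubble is about 5–6 mm off toward the knob, which means about 0.65 rad. That turn would take the vial out of view, so I'll regrip 0.65 rad back and end at this same viewing angle.

Emit:
send_rows(rows=[[55, 0, 0, -0.003, 0], [55, 0, 0, -0.006, 0], [55, 0, 0, -0.006, 0], [55, -0.001, -0.001, -0.006, 0.16], [55, -0.001, -0.001, -0.006, 0.32], [55, -0.001, -0.001, -0.006, 0.48], [55, -0.001, -0.001, -0.006, 0.65], [55, -0.001, -0.001, -0.005, 0.65], [30, -0.001, -0.001, -0.005, 0.65], [30, -0.001, -0.001, -0.005, 0.65], [30, -0.001, -0.001, -0.005, 0.65], [30, -0.001, -0.001, -0.005, 0.65]], force=25)

```text
t: 19.8
ee_pos: [0.5035, -0.1186, 0.0331]
ee_rot: [[0.998, 0.059, -0.0], [0.059, -0.998, 0.0], [-0.0, -0.0, -1.0]]
ft_force: [0.1, 5.5, -0.1]
finger_gap: 0.0371
```

Emit:
send_rows(rows=[[30, 0, -0.0005, 0.002, 0], [30, 0, -0.0005, 0.0035, 0], [30, 0, -0.0005, 0.0045, 0], [30, 0, -0.0005, 0.0045, -0.12], [30, 0, -0.0005, 0.0045, -0.24], [30, 0, -0.0005, 0.0045, -0.36], [30, 0, -0.0005, 0.0045, -0.48], [30, 0, -0.0005, 0.0045, -0.6], [30, 0, -0.0005, 0.0045, -0.65], [30, 0, -0.0005, 0.0045, -0.65], [30, 0, -0.0005, 0.0045, -0.65], [30, 0, -0.0005, 0.0045, -0.65]])

```text
t: 21.3
ee_pos: [0.5042, -0.1196, 0.0296]
ee_rot: [[0.76, 0.65, 0.002], [0.65, -0.76, -0.002], [0.0, 0.003, -1.0]]
ft_force: [-1.8, -4.1, 8.6]
finger_gap: 0.0377
```

Emit:
send_rows(rows=[[30, 0, 0, 0, 0], [30, 0, 0, 0, 0], [30, 0, 0, 0, 0], [30, 0, 0, 0, 0], [30, 0, 0, 0, 0], [30, 0, 0, 0, 0]])

```text
t: 22.05
ee_pos: [0.5042, -0.1196, 0.0296]
ee_rot: [[0.76, 0.65, 0.002], [0.65, -0.76, -0.002], [0.0, 0.003, -1.0]]
ft_force: [-1.4, -4.6, 9.0]
finger_gap: 0.0373
```

Run:
```python
from h import *
todelta([0.5045,-0.119,0.03],0.707)
im=read_camera("wrist")
cv2.imwrite("pics/w11c.png",cv2.resize(im[0:130,0:130,::-1],None,fx=4.5,fy=4.5,interpolation=cv2.INTER_CUBIC))
```

```text
t 22.05 pos [ 0.5042 -0.1196  0.0296] ang 0.7079 j [-3.030e-01  3.880e-01  1.749e+00 -1.000e-03  1.002e+00  5.610e-01] -> d [ 0.0006 -0.0003 -0.0004] roll 0.0008985758067736604 F [-1.4 -4.6  9. ]
```

View pics/w11c.png

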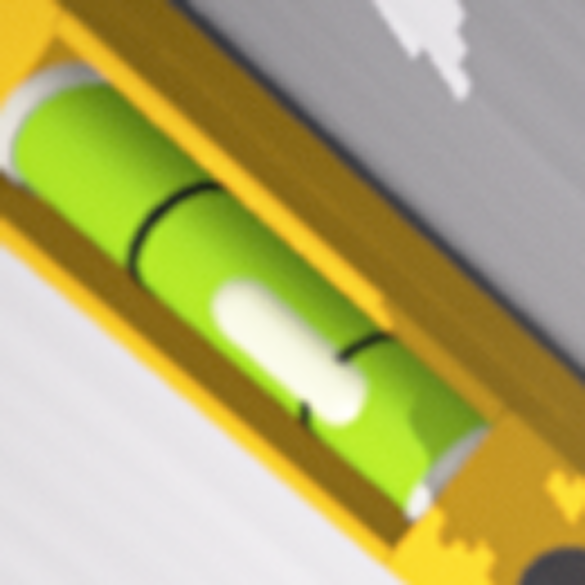

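The bubble still reads about 5 mm off, at crop (290,350) with lines at (165,230) and (345,370). Force has dropped to 9 N, because turning lowers the knob, so the mount may be off its stop. Pressing another 1 mm.

Emit:
send_rows(rows=[[30, 0, 0, 0.0005, 0], [30, 0, 0, 0.001, 0], [30, 0, 0, 0.001, 0], [30, 0, 0, 0.001, 0], [30, 0, 0, 0.001, 0], [30, 0, 0, 0.001, 0], [30, 0, 0, 0.001, 0], [30, 0, 0, 0.001, 0], [30, 0, 0, 0.001, 0], [30, 0, 0, 0.001, 0]])

```text
t: 23.35
ee_pos: [0.5047, -0.1197, 0.0291]
ee_rot: [[0.76, 0.65, 0.003], [0.65, -0.76, -0.002], [0.001, 0.004, -1.0]]
ft_force: [-1.8, -4.1, 13.8]
finger_gap: 0.0374
```

Run:
```python
from h import *
todelta([0.5045,-0.119,0.03],0.707)
im=read_camera("wrist")
cv2.imwrite("pics/w12c.png",cv2.resize(im[0:130,0:130,::-1],None,fx=4.5,fy=4.5,interpolation=cv2.INTER_CUBIC))
cv2.imwrite("pics/w12.png",im[:,:,::-1])
```

```text
t 23.35 pos [ 0.5047 -0.1197  0.0291] ang 0.7078 j [-3.030e-01  3.890e-01  1.749e+00 -1.000e-03  1.000e+00  5.610e-01] -> d [ 0.0003 -0.0007 -0.0009] roll 0.0008124912207008173 F [-1.8 -4.1 13.8]
```

View pics/w12c.png

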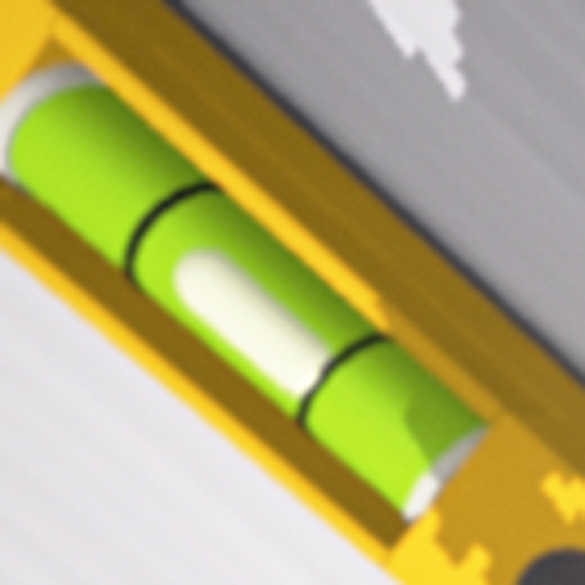

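View pics/w12.png

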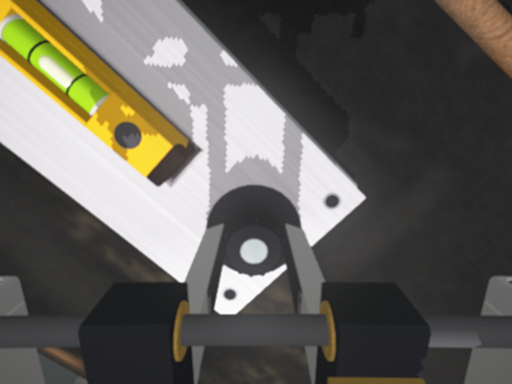

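The bubble moved toward the middle, to crop (250,325), so the mount was not quite down. Pressing a little more to see whether it still moves.

Emit:
send_rows(rows=[[30, 0, 0, 0.0008, 0], [30, 0, 0, 0.0008, 0], [30, 0, 0, 0.0008, 0], [30, 0, 0, 0.0008, 0], [30, 0, 0, 0.0008, 0], [30, 0, 0, 0.0008, 0], [30, 0, 0, 0.0008, 0], [30, 0, 0, 0.0008, 0], [30, 0, 0, 0.0008, 0], [30, 0, 0, 0.0008, 0]])

```text
t: 24.65
ee_pos: [0.5051, -0.1198, 0.0289]
ee_rot: [[0.76, 0.65, 0.004], [0.65, -0.76, -0.002], [0.001, 0.004, -1.0]]
ft_force: [-1.4, -3.4, 19.0]
finger_gap: 0.0377
```

```bash
cat >> h.py <<'E'
def bubble(f,c=(.5133,.0269),ang=1.508,z=.078):
    """axis profile of the vial in the wrist picture"""
    im=read_camera("wrist").astype(np.float32);u=np.array([np.cos(ang),np.sin(ang),0]);n=np.array([u[1],-u[0],0])
    s=np.arange(-.03,.03,.00025);w=np.arange(-.012,.012,.00025)
    P=np.array([[np.array([c[0],c[1],z])+u*a+n*b for b in w] for a in s]).reshape(-1,3)
    q=proj("wrist",P).astype(np.float32).reshape(len(s),len(w),2)
    o=cv2.remap(im,q[...,0],q[...,1],cv2.INTER_CUBIC);o=np.clip(o,0,255).astype(np.uint8)
    cv2.imwrite("pics/"+f,cv2.resize(o[:,:,::-1].transpose(1,0,2)[::-1],None,fx=3,fy=3,interpolation=cv2.INTER_CUBIC))
    return s,w,o
E
python3 - <<'E'
from h import *
todelta([0.5045,-0.119,0.03],0.707)
s,w,o=bubble("v13.png")
E
```

```text
t 24.65 pos [ 0.5051 -0.1198  0.0289] ang 0.7079 j [-3.030e-01  3.900e-01  1.749e+00 -1.000e-03  9.980e-01  5.610e-01] -> d [ 0.0001 -0.001  -0.0011] roll 0.0009164227686304649 F [-1.4 -3.4 19. ]
```

View pics/v13.png

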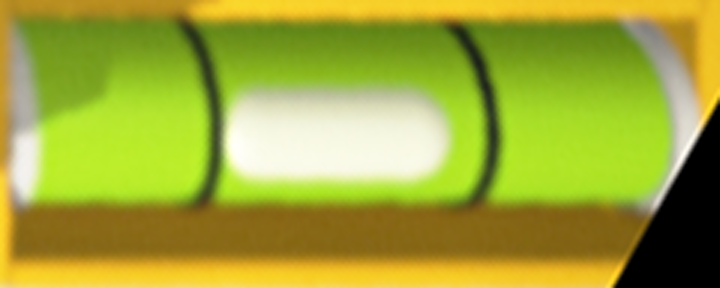

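Rectified view (12 px/mm): lines at 218 and 493, bubble 225–450, so it is 1.5 mm off toward the knob. Turning a further 0.17 rad counter-clockwise and keeping the press.

Emit:
send_rows(rows=[[30, 0, 0, 0.0002, -0.06], [30, 0, 0, 0.0002, -0.12], [30, 0, 0, 0.0002, -0.17], [30, 0, 0, 0.0002, -0.17], [30, 0, 0, 0.0002, -0.17], [30, 0, 0, 0.0002, -0.17], [30, 0, 0, 0.0002, -0.17], [30, 0, 0, 0.0002, -0.17], [30, 0, 0, 0.0002, -0.17], [30, 0, 0, 0.0002, -0.17], [30, 0, 0, 0.0002, -0.17], [30, 0, 0, 0.0002, -0.17]])

```text
t: 26.2
ee_pos: [0.5051, -0.1199, 0.0288]
ee_rot: [[0.639, 0.769, 0.004], [0.769, -0.639, -0.003], [0.001, 0.005, -1.0]]
ft_force: [-3.0, -4.1, 19.6]
finger_gap: 0.0378
```

Run:
```python
from h import *
todelta([0.5045,-0.119,0.03],0.707)
s,w,o=bubble("v14.png")
save("wrist","w14.png")
```

```text
t 26.2 pos [ 0.5051 -0.1199  0.0288] ang 0.878 j [-0.303  0.39   1.749 -0.002  0.998  0.391] -> d [ 0.0003 -0.001  -0.0012] roll 0.17100041288611 F [-3.  -4.1 19.6]
```

View pics/v14.png

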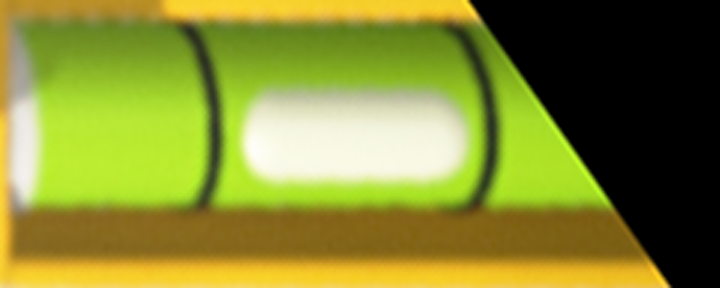

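View pics/w14.png

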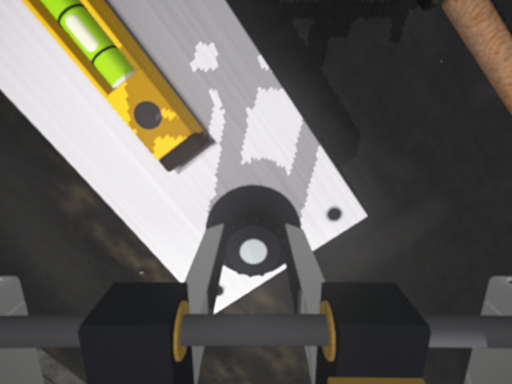

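The bubble now spans 243–468 between lines at 218 and 493, so it is centred. The last presses gave about 26 N/mm against roughly 3 N/mm on the spring, so the mount is on its stop. Holding a moment and checking once more.

Emit:
send_rows(rows=[[30, 0, 0, 0, 0], [30, 0, 0, 0, 0], [30, 0, 0, 0, 0], [30, 0, 0, 0, 0], [30, 0, 0, 0, 0], [30, 0, 0, 0, 0]])

```text
t: 27.05
ee_pos: [0.5051, -0.1199, 0.0288]
ee_rot: [[0.639, 0.769, 0.004], [0.769, -0.639, -0.003], [0.001, 0.005, -1.0]]
ft_force: [-2.5, -3.8, 19.4]
finger_gap: 0.0374
```

Run:
```python
from h import *
todelta([0.5045,-0.119,0.03],0.707)
s,w,o=bubble("v15.png")
save("side","s15.png",(215,155,315,245),6)
```

```text
t 27.05 pos [ 0.5051 -0.1199  0.0288] ang 0.878 j [-0.303  0.39   1.749 -0.002  0.998  0.391] -> d [ 0.0003 -0.0011 -0.0012] roll 0.17100342694668358 F [-2.5 -3.8 19.4]
```

View pics/v15.png

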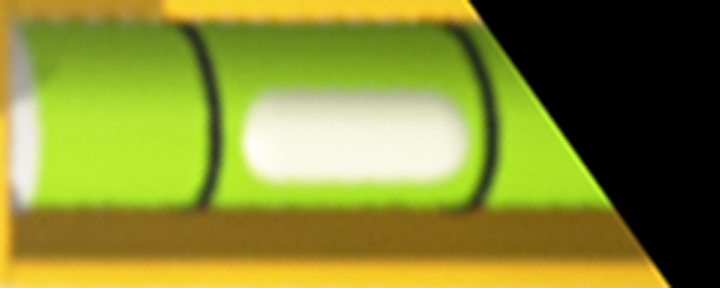

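View pics/s15.png

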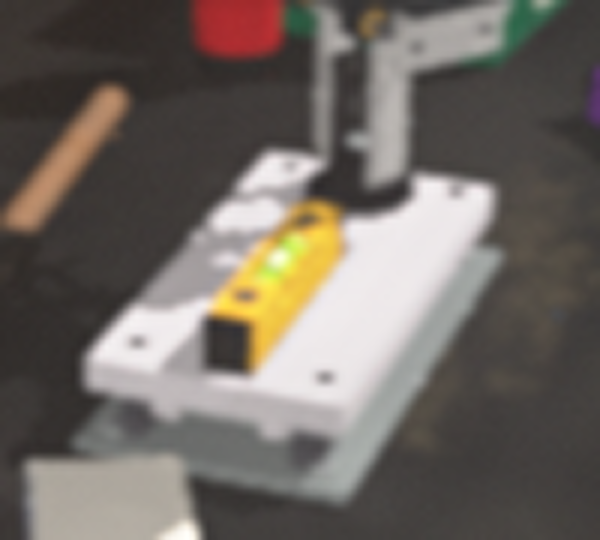

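The bubble is steady at 243–468 and centred. The side view shows the level seated in the pocket and the fingers on the knob. Handing in.

```bash
python3 -c "
from rig import *
print(job_done())"
```

```text
the job is handed in; nothing more can be done
None
```

The level is seated in the pocket and let go, and the arm is still gripping the knob with it pressed down and the bubble centred. I handed the job in after about 27 s.

- **Level:** the yellow level was 0.6 mm from the pocket centre and 0.005 rad from square, measured after I let go and before I went to the knob. It still looked seated in the last side view.
- **Knob:** I turned it about 0.82 rad counter-clockwise. At the end it was held at 37.4 mm opening with a 25 N grip setting and about 19 N downward.
- **Bubble:** it was steady and centred to within about 0.1 mm in the last two pictures, 0.85 s apart.
- **Mount:** I judged it to be on its stop by force, since the last presses were about ten times stiffer than the spring. I did not measure its angle directly.

**What went wrong or disagreed:**
- **Fingertips:** they are about 38 mm above the reported TCP, so the first grasp closed on air above the level. I corrected for this from the camera pictures.
- **First turn:** it left the mount slightly off its stop at 9 N, so the bubble looked unchanged until I pressed harder.
- **Other things on the bench:** I did not touch any of them as far as I could see, but I did not measure their positions again at the end.

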